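Lock the keeper bar over a packed box with a snap hook

ROBOT

A 7-joint arm with a two-finger parallel gripper is mounted at the origin on a cart in front of the work surface, level with it; the furniture and walls round the work are solid. World frame = base frame: x ahead of the robot, y to its left, z up, the work surface at z = 0. Lengths are in m, angles in rad, forces in N, time in s.
With the tool pointing down it reaches from about 0.425 to 0.875 m from the base axis. Payload 4.7 kg.
Tool frame: the origin (TCP) lies where the fingers leave the gripper's body, on its centre line; the fingertips stand 70 mm ahead of it and the grasp point (between the pads) lies 51 mm ahead of it; z points along the fingers, y is the line along which they close (so a half turn about z gives the same grasp; the last joint's range is limited). The gripper opens to 87 mm and grips with 3 to 60 N. Pads are 19 mm wide; open, the fingers measure 117 mm over their backs; the gripper's body (75 mm by 190 mm) begins 51 mm behind the grasp point.
Start: joints at [1.154, 0.321, -0.07, 1.45, 0.023, 1.371, -0.057], TCP at [0.271, -0.591, 0.292] pointing down, gripper open.
Joint ranges: [-2.86, 2.86], [-0.3, 2.09], [-1.38, 1.24], [0.06, 2.45], [-1.56, 4.7], [0.09, 2.05], [-2.69, 2.69]. Speed limits (rad/s): [2.57, 2.57, 3.14, 3.14, 3.14, 3.14, 3.14].

INTERFACE

Orientations are given as a rotation vector (axis times angle).
In Python, from bench import ctrl gives the robot as it stands.
- The arm moves only by the tool drive_tool, never from a script. Its argument "motion" is a list of rows, each a list of 3 entries, a list of its own where there are three numbers: the shift along the tool's x, y, z in cm, then the turn, a rotation vector about the tool's x, y, z in degrees, then the opening, from -1 (shut) to 1 (fully open). In form: [[[x, y, z], [ax, ay, az], claw], ...]. A call has 1 to 12 rows; each row shifts and turns the commanded pose from where the row before left it, along the tool's axes as they then stand; what a row does not reach is not made up. A row lasts 1/8 s, in which the tool goes at most 62.5 mm and 10.7 degrees, less where a joint would pass 70% of its speed; a pose out of reach is approached as far as the arm can. A call with a gripper value outside its range is refused whole. The fingers move at their own pace and stop on an object; "force" is the grip in N (left out, the last holds). Time passes only in rows, so rows that do not move let the fingers close. It gives the time, the measured TCP pose, the force, the opening and the grip force at its end, in the units of the state.
- ctrl.get_state(): the state, without advancing time (a new reading comes with each control period).
- ctrl.get_image(name): name is "scene" or "side" or "wrist"; returns the picture (400x640x3 uint8, red, green, blue); there is no depth.
- ctrl.calibration(name): a dict with "K" (3x3 intrinsics, pixels), "origin" and "attitude" of the camera in the world; the wrist camera has in their place "tool_from_camera" (4x4, takes a point from camera to tool coordinates, whose origin is the TCP and whose axes are the flange's). Camera axes: x right, y up, looking along -z (the intrinsics and any distortion apply to the point x, -y, -z); pixel columns grow to the right and rows downward; lengths in m; the calibration is good to about 2 mm. A picture is of the moment at which its call begins: read the wrist's pose just before it. calibration takes no time and is no camera call.
- ctrl.close_job(): hands the job in; it is judged then, once.
The state is a dict: "time": time; "joint_positions": joint angles; "qd": joint speeds; "joint_torque": joint torques, N m; "position": TCP position; "tool_rot": TCP orientation; "ft_force": force on the tool from outside, world axes, zero at the start; "torque": the same for the moment, N m; "grip_width": opening from 0.0 (shut) to 1.0 (fully open); "grip_force": force on a finger pad.
Only numpy, scipy, OpenCV 4.12 (cv2) and the standard library are available. Lean on these libraries where they do the work, as an engineer would, in place of code of your own. Each camera call takes 0.05 s, during which the arm holds its last target. There are 200 camera calls.

TASK

The box of screws is packed in its wooden carrier, ready for the van: swing the blue keeper bar down over it until it lies flat with the steel staple standing through its slot, then lift the snap hook with the orange grip out of its wooden rest and push it down, gate first, onto the staple's crown until the gate flicks shut behind the crown. Pull the hook up against the shut gate, firmly but gently (about 10 N), to prove that it has caught, then let go and leave it on the staple. Never let the hook press or pull on the staple with more than 25 N, and do not disturb the box, the chisels or the oil stone.

Things in the scene. Friction and masses are not known exactly. Their poses are not given: they have to be found in the camera images.
- keeper (a joint): angle of the blue steel keeper bar, rad: 0 = shut, flat over the box; 1.57 = straight up; stop at 1.8. Its stiff hinge (0.3 N m) holds it wherever it is left. Bar 40 mm wide, 7 mm thick, reaching 258 mm from the hinge axis; shut, it points along the carrier's -y with its top 73 mm above the bench. A 15 x 74 mm slot, 166 to 240 mm from the hinge, drops over the staple.
- keeper_hinge (a point): middle of the keeper's hinge axis, 70 mm above the bench; the axis runs along the carrier's x. y of this frame points along the bar from its free end to the hinge.
- keeper_end (a point): middle of the upper face of the keeper's free end, 249 mm from the hinge axis, beyond the slot
- carrier: plywood carrier fixed to the bench, 160 x 340 x 18 mm (origin on the bench under the middle of the screw box), with a wooden block at each end (tops 64 mm above the bench): the keeper's hinge on the +y block, the staple on the -y block, 100 mm from the origin
- staple_crown (a point): where the middle of the staple's crown stands by the drawing, 130 mm above the bench; but its nuts set the rigid staple up to 10 mm higher or lower than this, which is not measured: feel for it. An upright U of 8 mm steel rod; the crown (rod's axis here) runs straight for 32 mm along this frame's and the carrier's y, legs 48 mm apart. At least 47 mm are free from the crown's axis down to the shut keeper.
- hook_grip (a point): centre of the orange grip of the loose snap hook (0.14 kg, steel, carabiner shape, 108 mm long along x, 14 thick along y, 70 high along z), which stands on edge in its rest, grip up, gate down. The grip is 52 long, 14 thick, 25 mm high and flat-sided: pinch it across y. This point is 58 mm above the hook's lowest edge. x points to the nose, z up.
- hook_mouth (a point): where the crown should enter: on the gate's lower side near its tip, 25 mm towards the nose (+x) from the grip's centre and 56 mm below it. The crown must cross the hook squarely. Up to 4 mm off towards the hinge or 3 mm towards the nose it goes in; further to the nose it lands on the nose; further to the hinge the gate hangs open until the hook is drawn so that the crown goes to the nose end.
- gate (a joint): angle of the sprung gate, rad: 0 = shut, up to 0.9 pushed up into the hook's window (10 to 45 mm above the lowest edge; hinge 32 mm behind the middle, away from the nose). It yields to 3 to 9 N from below, slips off the crown and flicks shut once the crown's axis is 30 to 40 mm above the lowest edge (the grip's bar stops it at 41), and cannot open outwards.
- rest: dark wooden block with a sawn slot, fixed to the bench, 116 x 67 x 36 mm, in which the hook stands 24 mm deep, 12 mm above the bench; origin under its middle, slot along x
- screw_box: pale cardboard box of screws, 72 x 107 x 43 mm, lying in the carrier under the keeper; stays there
- chisel_2: chisel, 280 mm, dark red handle, lying on the bench; stays there
- oil_stone: sharpening stone in a wooden case, 62 x 210 x 34 mm; stays there
- chisel_1: chisel, 265 mm, pale handle, lying on the bench; stays there

How it is judged:
By the outcome, as a careful person would: the job done as asked, in the order asked, and still so for the second after the job is handed in, with the robot touching nothing.
It also fails if it takes over 72 s, if anything falls off the work surface, if the arm or the gripper's body presses on something with over 40 N, if the wrist force passes 120 N, or if a joint passes its speed limit or range.

## Working session

There is one attempt and no reset: what is moved stays moved. The work goes in short steps, Python scripts to look and compute and a tool call to move; the robot and the scene stay as the last step left them, time stands still between calls to the robot, and variables do not carry over. Pictures are saved under pics/ and viewed, at most 10 in all, crops included, and the job is handed in when it is done.

Besides the shell and the picture viewer there is one more tool, called after ">>>" as name(argument=value, ...) on one line, values as JSON. drive_tool: Moves the arm, as the interface text tells. Its arguments: {"type":"object","properties":{"motion":{"type":"array","items":{"type":"array"}},"force":{"type":"number"}},"required":["motion"]}

```bash
ls; mkdir -p pics
python3 - <<'E'
from bench import ctrl
import cv2,numpy as np
s=ctrl.get_state();print({k:np.round(v,3) for k,v in s.items()})
for n in ("scene","side","wrist"):
    c=ctrl.calibration(n);print(n,{k:np.round(v,4).tolist() if not isinstance(v,str) else v for k,v in c.items()})
    cv2.imwrite(f"pics/{n}0.png",ctrl.get_image(n)[:,:,::-1])
a=cv2.imread("pics/scene0.png");b=cv2.imread("pics/side0.png")
E
```

```text
pics
{'time': np.float64(0.0), 'joint_positions': array([ 1.154,  0.322, -0.07 ,  1.452,  0.023,  1.371, -0.057]), 'qd': array([ 0.   , -0.   ,  0.   , -0.   ,  0.001, -0.   , -0.   ]), 'joint_torque': array([-1.0000e-03, -4.9129e+01, -4.0400e-01, -3.1253e+01, -6.4000e-02,
        4.4000e-02,  0.0000e+00]), 'position': array([ 0.271, -0.59 ,  0.291]), 'tool_rot': array([-3.067e+00, -6.710e-01,  1.000e-03]), 'ft_force': array([-0.094,  0.543, -0.222]), 'torque': array([ 0.023,  0.003, -0.007]), 'grip_force': np.float64(0.0), 'grip_width': np.float64(1.001)}
scene {'K': [[387.2515, 0.0, 325.2657], [0.0, 387.2515, 190.467], [0.0, 0.0, 1.0]], 'origin': [-0.0407, 0.5533, 0.8842], 'attitude': [0.3746, -0.9364, -2.2147]}
side {'K': [[440.7233, 0.0, 317.7725], [0.0, 440.7233, 201.8653], [0.0, 0.0, 1.0]], 'origin': [-0.4877, -1.0577, 1.0437], 'attitude': [0.9454, -0.3744, -0.729]}
wrist {'K': [[317.8949, 0.0, 313.8938], [0.0, 317.8949, 199.7992], [0.0, 0.0, 1.0]], 'tool_from_camera': [[0.0004, 0.9631, 0.269, 0.0757], [1.0, -0.0004, -0.0001, -0.0004], [-0.0, 0.269, -0.9631, -0.0923], [0.0, 0.0, 0.0, 1.0]]}
```

View pics/scene0.png

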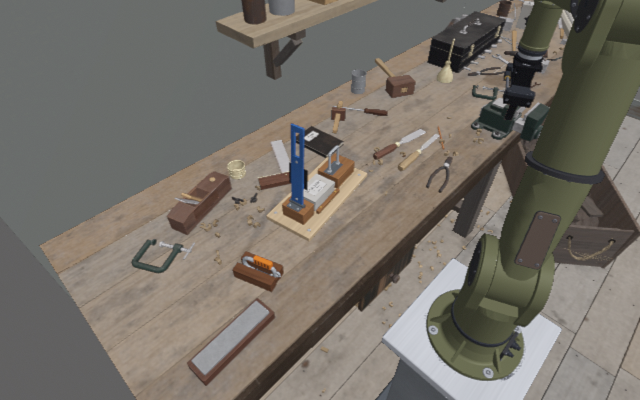

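View pics/side0.png

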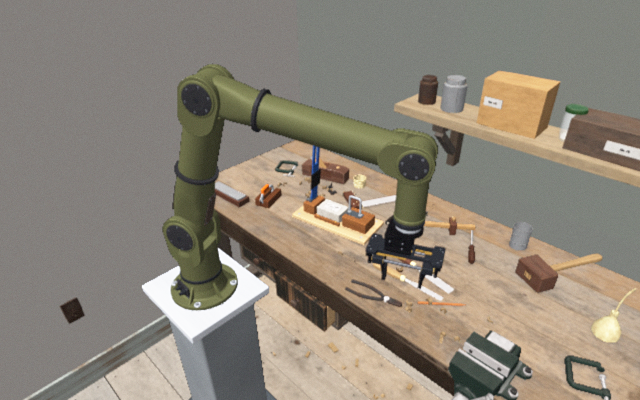

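```bash
cat > h.py <<'E'
from bench import ctrl
import cv2,numpy as np
from scipy.spatial.transform import Rotation as R
F=np.diag([1,-1,-1.])
def cam(n,s=None):
    c=ctrl.calibration(n);K=np.array(c["K"])
    if n=="wrist":
        T=np.array(c["tool_from_camera"]);Q=R.from_rotvec(s["tool_rot"]).as_matrix()
        return K,Q@T[:3,:3],Q@T[:3,3]+s["position"]
    return K,R.from_rotvec(c["attitude"]).as_matrix(),np.array(c["origin"])
def ray(C,p):
    K,A,o=C;d=A@F@np.linalg.solve(K,[p[0],p[1],1.]);return o,d/np.linalg.norm(d)
def plane(C,p,z):
    o,d=ray(C,p);return o+d*(z-o[2])/d[2]
def proj(C,X):
    K,A,o=C;q=K@F@A.T@(np.asarray(X)-o);return q[:2]/q[2]
def tri(l):
    M=np.zeros((3,3));b=np.zeros(3);rs=[ray(*x) for x in l]
    for o,d in rs: P=np.eye(3)-np.outer(d,d);M+=P;b+=P@o
    X=np.linalg.solve(M,b);return X,[np.linalg.norm((np.eye(3)-np.outer(d,d))@(X-o)) for o,d in rs]
def mask(im,lo,hi,box=None):
    m=cv2.inRange(cv2.cvtColor(im,cv2.COLOR_RGB2HSV),np.array(lo),np.array(hi))
    if box: k=np.zeros_like(m);x0,y0,x1,y1=box;k[y0:y1,x0:x1]=1;m*=k
    return m
E
python3 - <<'E'
from h import *
for n,bb,ob in (("scene",(280,115,315,215),(240,245,290,290)),("side",(300,140,330,205),(250,175,285,210))):
    im=cv2.imread(f"pics/{n}0.png")[:,:,::-1].copy()
    for lab,lo,hi,b in (("blue",(105,120,40),(125,255,255),bb),("orange",(5,180,120),(18,255,255),ob)):
        m=mask(im,lo,hi,b);ys,xs=np.nonzero(m)
        print(n,lab,len(xs),xs.mean(),ys.mean(),cv2.minAreaRect(np.c_[xs,ys].astype(np.float32)),np.round(cv2.boxPoints(cv2.minAreaRect(np.c_[xs,ys].astype(np.float32))),1).tolist())
    x,y,w,h=(225,115,160,175) if n=="scene" else (245,140,145,105)
    cv2.imwrite(f"pics/{n}c.png",cv2.resize(im[y:y+h,x:x+w,::-1],None,fx=(3.4 if n=="scene" else 5.5),fy=(3.4 if n=="scene" else 5.5),interpolation=cv2.INTER_CUBIC))
E
```

```text
scene blue 853 297.010550996483 164.80187573270808 ((297.0, 164.0), (80.0, 14.0), 90.0) [[290.0, 124.0], [304.0, 124.0], [304.0, 204.0], [290.0, 204.0]]
scene orange 127 262.8031496062992 261.6377952755906 ((262.3792724609375, 262.0517272949219), (20.055095672607422, 7.984899520874023), 21.801406860351562) [[251.60000610351562, 262.0], [254.60000610351562, 254.60000610351562], [273.20001220703125, 262.1000061035156], [270.20001220703125, 269.5]]
side blue 186 314.4731182795699 170.58602150537635 ((314.3937683105469, 172.10821533203125), (5.8190789222717285, 52.2005615234375), 3.2704880237579346) [[310.0, 198.0], [313.0, 145.89999389648438], [318.79998779296875, 146.1999969482422], [315.79998779296875, 198.3000030517578]]
side orange 37 264.5945945945946 189.16216216216216 ((265.0000305175781, 189.00003051757812), (5.656853675842285, 8.485280990600586), 45.0) [[260.0, 190.0], [266.0, 184.0], [270.0, 188.0], [264.0, 194.0]]
```

View pics/scenec.png

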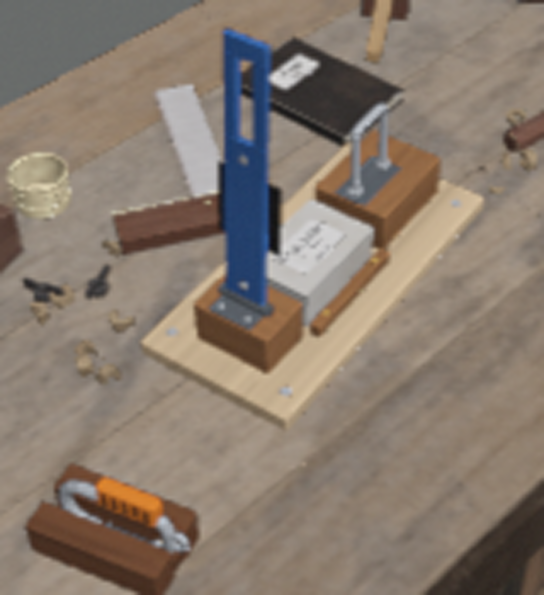

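View pics/sidec.png

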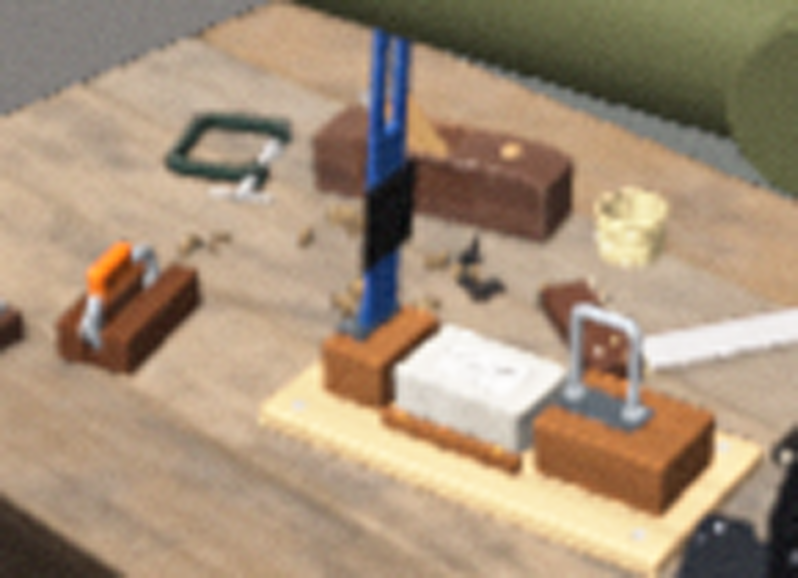

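Run:
```python
from h import *
S=cam("scene");D=cam("side")
sc=lambda x,y:(x/3.4+225-.35,y/3.4+115-.35)
sd=lambda x,y:(x/5.5+245-.4,y/5.5+140-.4)
r=lambda X:np.round(X,4).tolist()
for p in ((143,345),(287,417),(484,200)): print("carrier sc",r(plane(S,sc(*p),.018)))
for p in ((260,408),(765,450)): print("carrier sd",r(plane(D,sd(*p),.018)))
print("crown",[ (r(a),r(b)) for a,b in (tri([(S,sc(352,130)),(D,sd(640,322))]),tri([(S,sc(352,130)),(D,sd(573,310))]),tri([(S,sc(388,105)),(D,sd(640,322))]),tri([(S,sc(388,105)),(D,sd(573,310))]))])
print("keeper base",tri([(S,sc(246,298)),(D,sd(378,322))]))
print("top sc corners y?",[r(plane(S,sc(*p),.32)) for p in((224,30),(271,46))])
print("orange",tri([(S,(262.8,261.6)),(D,(264.6,189.2))]))
print("orange ends at z=.075",r(plane(S,sc(100,490),.07)),r(plane(S,sc(163,510),.07)))
print("rest sc z=.036",[r(plane(S,sc(*p),.036)) for p in ((65,467),(200,520),(165,570),(28,520))])
```

```text
carrier sc [0.6248, 0.1146, 0.018]
carrier sc [0.4758, 0.0823, 0.018]
carrier sc [0.5326, -0.244, 0.018]
carrier sd [0.4751, 0.0773, 0.018]
carrier sd [0.6901, -0.2272, 0.018]
crown [([0.6293, -0.1507, 0.1147], [0.0079, 0.0079]), ([0.5975, -0.1229, 0.1369], [0.002, 0.002]), ([0.6038, -0.1739, 0.1406], [0.004, 0.004]), ([0.5736, -0.146, 0.1614], [0.0054, 0.0054])]
keeper base (array([0.56572911, 0.04247727, 0.06699925]), [np.float64(1.5682993816097654e-05), np.float64(1.5682993816242547e-05)])
top sc corners y? [[0.5935, 0.0227, 0.32], [0.5537, 0.0123, 0.32]]
orange (array([0.47468086, 0.24561764, 0.06566464]), [np.float64(0.00032838939481617547), np.float64(0.0003283893948162795)])
orange ends at z=.075 [0.4951, 0.2571, 0.07] [0.4475, 0.2358, 0.07]
rest sc z=.036 [[0.5548, 0.2502, 0.036], [0.4406, 0.2088, 0.036], [0.426, 0.2562, 0.036], [0.5348, 0.3006, 0.036]]
```

The scene view shows the keeper upright at crop (246,170), the staple at (370,120), the hook in its rest at (130,500). The side view shows the same from the other side, with a black pad on the keeper's underside. Going over the staple for a closer look.

>>> drive_tool(motion=[[[0, 0, -2], [0, 0, 7.4], -1], [[0, 0, -2], [0, 0, 7.4], -1], [[4, -3.7, -0.7], [0, 0, 0], -1], [[4, -3.7, -0.7], [0, 0, 0], -1], [[4, -3.7, -0.7], [0, 0, 0], -1], [[4, -3.7, -0.7], [0, 0, 0], -1], [[4, -3.7, -0.7], [0, 0, 0], -1], [[4, -3.7, -0.7], [0, 0, 0], -1], [[4, -3.7, -0.7], [0, 0, 0], -1], [[4, -3.7, -0.7], [0, 0, 0], -1], [[4, -3.7, -0.7], [0, 0, 0], -1], [[4, -3.7, -0.7], [0, 0, 0], -1]], force=20)

```text
time: 1.65
position: [0.6027, -0.1561, 0.4022]
tool_rot: [3.13, 0.27, -0.0]
ft_force: [0.3, -0.2, -0.5]
grip_width: 0.007
grip_force: 0.0
```

>>> drive_tool(motion=[[[0, 0, 0], [0, 0, 0], -1], [[0, 0, 0], [0, 0, 0], -1]])

```text
time: 1.9
position: [0.6017, -0.1579, 0.4017]
tool_rot: [3.129, 0.271, -0.002]
ft_force: [-0.2, -0.9, -0.7]
grip_width: 0.005
grip_force: 0.0
```

Run:
```python
from h import *
import pickle
s=ctrl.get_state();im=ctrl.get_image("wrist");pickle.dump((s,im),open("w1.pkl","wb"))
print(s["position"],s["tool_rot"],s["time"]);cv2.imwrite("pics/w1.png",im[:,:,::-1])
```

```text
[ 0.60173463 -0.15794907  0.40168241] [ 3.12935764e+00  2.70509916e-01 -1.98774985e-03] 1.9
```

View pics/w1.png

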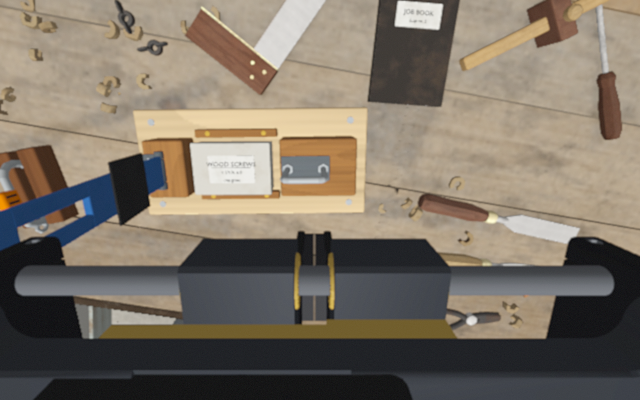

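The wrist view shows the carrier square to the image: plywood corners (134,108), (367,108), (367,213), staple crown about (283–330,183), keeper leaning at left.

Run:
```python
from h import *
import pickle
s,im=pickle.load(open("w1.pkl","rb"));C=cam("wrist",s)
m=mask(im,(12,50,150),(28,130,255),(125,100,375,222));m=cv2.morphologyEx(m,cv2.MORPH_OPEN,np.ones((3,3)))
def edge(sel,ax):
    pts=[]
    for t in sel:
        v=np.nonzero(m[:,t] if ax==0 else m[t,:])[0]
        if len(v): pts.append((t,v.min()-.5,v.max()+.5))
    return np.array(pts,float)
h=edge(range(220,355),0);v=edge(range(118,205),1)
def fit(P,swap):
    W=np.array([plane(C,((p[1],p[0]) if swap else p),.018)[:2] for p in P]);return cv2.fitLine(W.astype(np.float32),cv2.DIST_HUBER,0,.001,.001).ravel()
top=fit(h[:,[0,1]],0);bot=fit(h[:,[0,2]],0);rt=fit(v[:,[0,2]],1)
lf=fit(edge(range(115,140),1)[:,[0,1]],1)
for n,l in zip(("top","bot","right","left"),(top,bot,rt,lf)): print(n,np.round(l,4),np.degrees(np.arctan2(l[1],l[0])))
def X(a,b):
    t=np.linalg.solve(np.c_[a[:2],-b[:2]],b[2:]-a[2:]);return a[2:]+t[0]*a[:2]
cs=[X(top,rt),X(bot,rt),X(top,lf),X(bot,lf)];print(np.round(cs,4).tolist(),np.mean(cs,0))
print("w,l",np.linalg.norm(cs[0]-cs[1]),np.linalg.norm(cs[0]-cs[2]))
for z in(.12,.13,.14): print(z,[np.round(plane(C,p,z)[:2],4).tolist() for p in((283,183),(330,183))])
cv2.imwrite("pics/w1c.png",cv2.resize(im[90:230,0:370,::-1],None,fx=2.1,fy=2.1,interpolation=cv2.INTER_CUBIC))
crop=im[150:200,275:340];cv2.imwrite("pics/w1s.png",cv2.resize(crop[:,:,::-1],None,fx=8,fy=8,interpolation=cv2.INTER_CUBIC))
```

```text
top [ 0.172  -0.9851  0.6875 -0.1214] -80.09464
bot [ 0.172  -0.9851  0.5049 -0.1483] -80.09634
right [ 0.9466  0.3224  0.6285 -0.236 ] 18.808922
left [ 0.9184 -0.3956  0.6056  0.1197] -23.304436
[[0.7031000256538391, -0.21050000190734863], [0.5263000130653381, -0.27079999446868896], [0.6486999988555908, 0.10109999775886536], [0.44609999656677246, 0.188400000333786]] [ 0.5810634  -0.04794816]
w,l 0.18677971 0.31640354
0.12 [[0.587, -0.1219], [0.5967, -0.1777]]
0.13 [[0.5894, -0.1225], [0.5988, -0.1768]]
0.14 [[0.5918, -0.1231], [0.601, -0.1759]]
```

View pics/w1s.png

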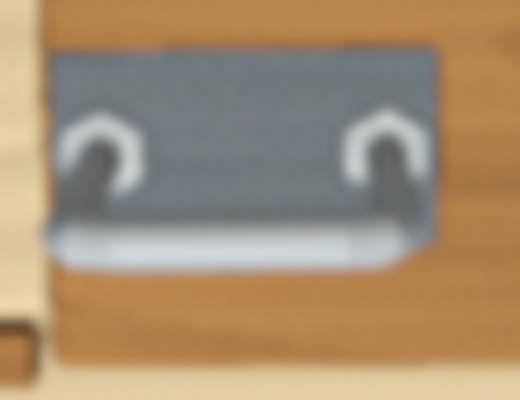

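The crop shows the crown's axis at row ~180.5 (columns 280–327) and the nuts round its legs at about (287,169) and (323.5,169).

Run:
```python
from h import *
import pickle
s,im=pickle.load(open("w1.pkl","rb"));C=cam("wrist",s)
y=np.array([-.172,.985]);x=np.array([.985,.172])
f=lambda p,z:np.round([plane(C,p,z)[:2]@x,plane(C,p,z)[:2]@y],4).tolist()
for n,p in (("TL",(134,108)),("TR",(367,108)),("BR",(367,213)),("BL~",(152,213))): print(n,f(p,.018))
for z in (.068,.074): print("nuts",z,f((286.8,169),z),f((323.2,168.5),z))
for z in (.12,.125,.13,.135,.14): print("crown",z,f((280.2,180.4),z),f((326.5,180.4),z))
print("fingertip proj",proj(C,s["position"]+[0,0,-.07]))
# saturation rows at column 250,340
hsv=cv2.cvtColor(im,cv2.COLOR_RGB2HSV)
print([tuple(hsv[r,345]) for r in range(100,225,1) if r<116 or r>205])
```

```text
TL [0.6447, 0.0004]
TR [0.6447, -0.3346]
BR [0.486, -0.3418]
BL~ [0.486, -0.0036]
nuts 0.068 [0.5649, -0.2216] [0.5656, -0.2709]
nuts 0.074 [0.566, -0.2221] [0.5667, -0.2707]
crown 0.12 [0.5604, -0.2178] [0.5604, -0.2734]
crown 0.125 [0.5615, -0.2183] [0.5615, -0.2732]
crown 0.13 [0.5626, -0.2189] [0.5626, -0.273]
crown 0.135 [0.5636, -0.2194] [0.5636, -0.2728]
crown 0.14 [0.5647, -0.22] [0.5647, -0.2726]
fingertip proj [315.41213595 251.96509525]
[(np.uint8(17), np.uint8(55), np.uint8(181)), (np.uint8(18), np.uint8(54), np.uint8(180)), (np.uint8(18), np.uint8(54), np.uint8(181)), (np.uint8(17), np.uint8(52), np.uint8(181)), (np.uint8(17), np.uint8(51), np.uint8(181)), (np.uint8(17), np.uint8(51), np.uint8(179)), (np.uint8(17), np.uint8(53), np.uint8(174)), (np.uint8(18), np.uint8(68), np.uint8(164)), (np.uint8(19), np.uint8(83), np.uint8(188)), (np.uint8(19), np.uint8(77), np.uint8(216)), (np.uint8(19), np.uint8(73), np.uint8(225)), (np.uint8(19), np.uint8(74), np.uint8(225)), (np.uint8(19), np.uint8(73), np.uint8(225)), (np.uint8(19), np.uint8(73), np.uint8(226)), (np.uint8(19), np
[... 227 characters left out ...]
int8(72), np.uint8(237)), (np.uint8(20), np.uint8(70), np.uint8(239)), (np.uint8(20), np.uint8(71), np.uint8(236)), (np.uint8(18), np.uint8(68), np.uint8(211)), (np.uint8(18), np.uint8(56), np.uint8(179)), (np.uint8(18), np.uint8(52), np.uint8(172)), (np.uint8(17), np.uint8(54), np.uint8(180)), (np.uint8(17), np.uint8(55), np.uint8(185)), (np.uint8(18), np.uint8(56), np.uint8(187)), (np.uint8(17), np.uint8(57), np.uint8(189)), (np.uint8(19), np.uint8(57), np.uint8(189)), (np.uint8(18), np.uint8(57), np.uint8(189)), (np.uint8(18), np.uint8(57), np.uint8(188)), (np.uint8(18), np.uint8(59), np.uint8(189)), (np.uint8(17), np.uint8(58), np.uint8(189)), (np.uint8(17), np.uint8(58), np.uint8(190))]
```

View pics/w1c.png

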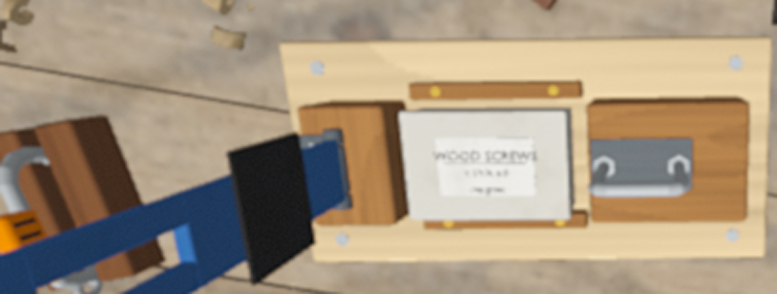

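>>> drive_tool(motion=[[[0, 0, -1.5], [0, 0, -10], -1], [[0, 0, -1.5], [0, 0, -10], -1], [[0, 0, 0], [0, 0, -10], -1], [[0, 0, 0], [0, 0, -10], -1], [[0, 0, 0], [0, 0, -10], -1], [[0, 0, 0], [0, 0, -10], -1], [[0, 0, 0], [0, 0, -10], -1], [[0, 0, 0], [0, 0, -10], -1], [[0, 0, 0], [0, 0, -10], -1], [[5.2, 0, 0], [0, 0, 0], -1], [[5.2, 0, 0], [0, 0, 0], -1], [[5.2, 0, 0], [0, 0, 0], -1]])

```text
time: 3.45
position: [0.5744, -0.0046, 0.4321]
tool_rot: [2.026, 2.4, -0.001]
ft_force: [1.5, -0.4, -0.4]
grip_width: 0.006
grip_force: 0.0
```

>>> drive_tool(motion=[[[5.2, 0, 0], [0, 0, 0], -1], [[5.2, 0, 0], [0, 0, 0], -1], [[0, 0, 3], [0, 0, 0], -1], [[0, 0, 3], [0, 0, 0], -1], [[0, 0, 0], [0, 0, 0], -1]])

```text
time: 4.08
position: [0.5564, 0.0962, 0.37]
tool_rot: [-2.024, -2.4, 0.007]
ft_force: [0.6, 1.0, 0.1]
grip_width: 0.007
grip_force: 0.0
```

Run:
```python
from h import *
s=ctrl.get_state();y=np.array([-.172,.985]);x=np.array([.985,.172])
print(s["position"][:2]@x,s["position"][:2]@y,s["position"],R.from_rotvec(s["tool_rot"]).as_matrix().round(3),s["joint_positions"].round(2),s["time"])
im=ctrl.get_image("side");cv2.imwrite("pics/s2.png",cv2.resize(im[120:270,220:440,::-1],None,fx=3,fy=3))
```

```text
0.5645939344459333 -0.0008947458623555747 [0.55638519 0.09624722 0.37002567] [[-0.169  0.986 -0.004]
 [ 0.986  0.168 -0.002]
 [-0.001 -0.005 -1.   ]] [ 0.41  0.17 -0.72  1.52  0.11  1.5  -0.14] 4.075
```

View pics/s2.png

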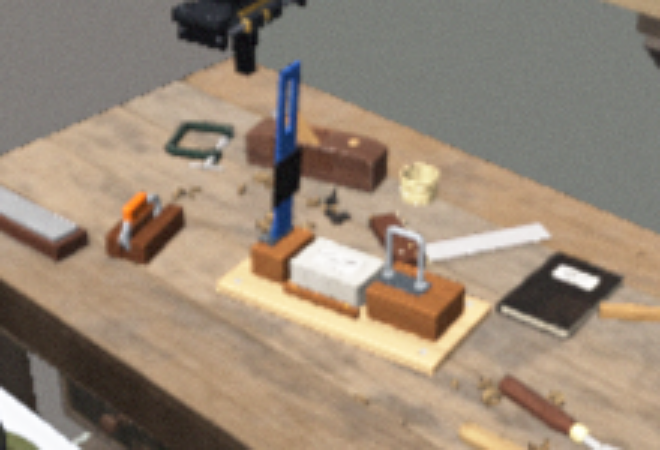

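>>> drive_tool(motion=[[[-1.6, 0, 0], [0, 0, 0], -1], [[-1.5, 0, 0], [0, 0, 0], -1], [[-2.6, 0, 0.6], [0, 0, 0], -1], [[-2.6, 0, 0.6], [0, 0, 0], -1], [[-2.5, 0, 0.5], [0, 0, 0], -1], [[-2, 0, 1.7], [0, 0, 0], -1], [[-2, 0, 1.7], [0, 0, 0], -1], [[-1.9, 0, 1.6], [0, 0, 0], -1], [[-0.5, 0, 2.5], [0, 0, 0], -1], [[-0.4, 0, 2.5], [0, 0, 0], -1], [[-0.4, 0, 2.5], [0, 0, 0], -1], [[0, 0, 0], [0, 0, 0], -1]])

```text
time: 5.62
position: [0.5867, -0.0796, 0.2272]
tool_rot: [-2.02, -2.4, 0.005]
ft_force: [-0.4, 0.0, 0.3]
grip_width: 0.009
grip_force: 0.0
```

>>> drive_tool(motion=[[[0.7, 0, 1.7], [0, 0, 0], -1], [[0.7, 0, 1.7], [0, 0, 0], -1], [[0.7, 0, 1.7], [0, 0, 0], -1], [[0.5, 0, 1.2], [0, 0, 0], -1], [[0, 0, 1.1], [0, 0, 0], -1], [[0, 0, 0.6], [0, 0, 0], -1], [[0, 0, 0.4], [0, 0, 0], -1], [[0, 0, 0], [0, 0, 0], -1]])

```text
time: 6.62
position: [0.5837, -0.0532, 0.146]
tool_rot: [-2.022, -2.404, 0.0]
ft_force: [-0.7, -0.7, -0.1]
grip_width: 0.003
grip_force: 0.0
```

>>> drive_tool(motion=[[[0, 0, 0.2], [0, 0, 0], -1], [[0, 0, 0.2], [0, 0, 0], -1], [[0, 0, 0.1], [0, 0, 0], -1], [[0, 0, 0], [0, 0, 0], -1]])

```text
time: 7.12
position: [0.5841, -0.0531, 0.1431]
tool_rot: [2.021, 2.403, -0.0]
ft_force: [-3.6, -0.2, 10.8]
grip_width: 0.002
grip_force: 5.3
```

Run:
```python
from h import *
im=ctrl.get_image("side");cv2.imwrite("pics/s3.png",cv2.resize(im[150:260,230:410,::-1],None,fx=4,fy=4,interpolation=cv2.INTER_CUBIC))
```

```text
(no output)
```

View pics/s3.png

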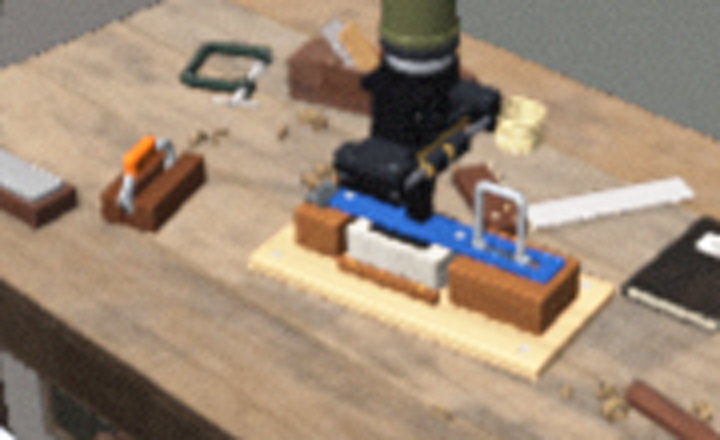

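The side view shows the keeper lying flat and the staple standing through its slot (crown about (500,190) in the crop); tip height and 10.8 N confirm it is on its stop. Next the hook.

>>> drive_tool(motion=[[[0, 0, -5], [0, 0, 0], -1], [[0, 0, -5], [0, 0, 0], -1], [[0, 0, -5], [0, 0, 10], -1], [[0, 0, 0], [0, 0, 10], -1], [[0, 0, 0], [0, 0, 10], -1], [[0, 0, 0], [0, 0, 10], -1], [[0, 0, 0], [0, 0, 10], -1], [[0, 0, 0], [0, 0, 10], -1], [[0, 0, 0], [0, 0, 10], -1], [[0, 0, 0], [0, 0, 10], -1], [[0, -5.3, 0], [0, 0, 0], 1], [[0, -5.3, 0], [0, 0, 0], 1]])

```text
time: 8.68
position: [0.5473, 0.0475, 0.291]
tool_rot: [-3.094, -0.54, -0.0]
ft_force: [-0.1, 0.8, 0.2]
grip_width: 0.15
grip_force: 0.0
```

>>> drive_tool(motion=[[[0, -5.3, 0], [0, 0, 0], 1], [[0, -5.3, 0], [0, 0, 0], 1], [[0, -5.3, 0], [0, 0, 0], 1], [[0, -5.3, 1], [0, 0, 0], 1], [[0, 0, 2], [0, 0, 0], 1], [[0, 0, 0], [0, 0, 0], 1], [[0, 0, 0], [0, 0, 0], 1], [[0, 0, 0], [0, 0, 0], 1]])

```text
time: 9.68
position: [0.4764, 0.2454, 0.262]
tool_rot: [-3.095, -0.54, -0.002]
ft_force: [0.1, 0.2, -0.3]
grip_width: 0.982
grip_force: 0.0
```

Run:
```python
from h import *
import pickle
s=ctrl.get_state();im=ctrl.get_image("wrist");pickle.dump((s,im),open("w2.pkl","wb"))
C=cam("wrist",s);print(s["position"],s["tool_rot"],s["time"],s["joint_positions"].round(2))
m=mask(im,(5,170,110),(20,255,255));m=cv2.morphologyEx(m,cv2.MORPH_OPEN,np.ones((3,3)))
n,l,st,ce=cv2.connectedComponentsWithStats(m);i=1+st[1:,4].argmax();print(st[i],ce[i])
r=cv2.minAreaRect(np.argwhere(l==i)[:,::-1].astype(np.float32));b=cv2.boxPoints(r);print(r)
W=np.array([plane(C,p,.0825)[:2] for p in b]);print("corners z=.0825",W.round(4).tolist(),W.mean(0))
for j in range(2): d=W[j+1]-W[j];print(np.linalg.norm(d),np.degrees(np.arctan2(d[1],d[0])))
x,y=ce[i].astype(int);cv2.imwrite("pics/w2.png",cv2.resize(im[max(y-75,0):y+75,max(0,x-100):x+100,::-1],None,fx=4,fy=4,interpolation=cv2.INTER_CUBIC))
```

```text
[0.47640992 0.24538724 0.26198323] [-3.09483657e+00 -5.39671069e-01 -1.92913274e-03] 9.675 [ 0.12  0.15 -0.7   1.76  0.1   1.27 -1.83]
[302 171  17  56 895] [309.72849162 198.34748603]
((310.0, 198.5), (55.0, 16.0), 90.0)
corners z=.0825 [[0.497, 0.2643], [0.5017, 0.2513], [0.4542, 0.234], [0.4493, 0.2477]] [0.47556189 0.2493306 ]
0.013852739136230403 -70.19285526238805
0.05058405671256709 -159.99425486803514
```

View pics/w2.png

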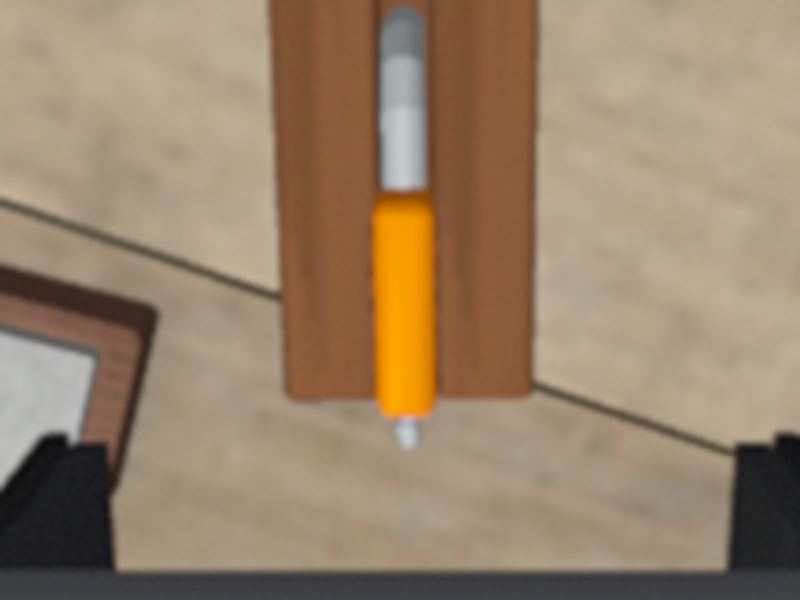

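The crop shows the grip at image (310,198), square to the tool, with a long metal run on the far (+x) side and a short one near the robot. The hook's middle is therefore beyond the grip. The 30–40 mm slip range over the −3/+4 mm tolerance gives about 43 mm from gate hinge to mouth. That puts the grip on the hinge side, so the nose is at the far end.

Run:
```python
from h import *
S=cam("scene");a=np.array([.94,.342]);g=np.array([.4756,.2493])
for t in (-54,-40,54,68):
    print(t,[((proj(S,[*(g+a*t/1000),z])-[225,115]+.35)*3.4).round(0).tolist() for z in (.04,.055,.07)])
```

```text
-54 [[191.0, 547.0], [190.0, 536.0], [188.0, 524.0]]
-40 [[175.0, 540.0], [173.0, 529.0], [172.0, 517.0]]
54 [[69.0, 498.0], [66.0, 486.0], [63.0, 475.0]]
68 [[53.0, 492.0], [50.0, 480.0], [47.0, 468.0]]
```

>>> drive_tool(motion=[[[0, -0.4, 4], [0, 0, 0], 1], [[0, 0, 4], [0, 0, 0], 1], [[0, 0, 3], [0, 0, 0], 1], [[0, 0, 2], [0, 0, 0], 1], [[0, 0, 1.1], [0, 0, 0], 1], [[0, 0, 0], [0, 0, 0], 1]])

```text
time: 10.48
position: [0.4744, 0.2497, 0.1201]
tool_rot: [3.094, 0.542, -0.001]
ft_force: [-0.9, -0.1, 0.1]
grip_width: 0.998
grip_force: 0.0
```

>>> drive_tool(motion=[[[0, 0, 0], [0, 0, 0], -1], [[0, 0, 0], [0, 0, 0], -1], [[0, 0, 0], [0, 0, 0], -1], [[0, 0, 0], [0, 0, 0], -1], [[0, 0, 0], [0, 0, 0], -1], [[0, 0, 0], [0, 0, 0], -1]], force=45)

```text
time: 11.22
position: [0.4742, 0.2497, 0.1202]
tool_rot: [3.094, 0.542, -0.0]
ft_force: [-0.5, -0.2, -0.1]
grip_width: 0.402
grip_force: 0.0
```

>>> drive_tool(motion=[[[0, 0, -1], [0, 0, 0], -1], [[0, 0, -2], [0, 0, 0], -1], [[0, 0, -3], [0, 0, 0], -1], [[0, 0, -5], [0, 0, 0], -1], [[0, 0, -5], [0, 0, 0], -1], [[0, 0, -2], [0, 0, 5], -1], [[0, 0, 0], [0, 0, 5.1], -1], [[0, 0, 0], [0, 0, 0], -1], [[0, 0, 0], [0, 0, 0], -1]])

```text
time: 12.35
position: [0.4741, 0.2498, 0.3006]
tool_rot: [3.13, 0.27, 0.0]
ft_force: [0.3, 0.4, 0.0]
grip_width: 0.007
grip_force: 0.0
```

Run:
```python
from h import *
import pickle
s=ctrl.get_state();print({k:np.round(v,3).tolist() for k,v in s.items()})
im=ctrl.get_image("wrist");pickle.dump((s,im),open("w3.pkl","wb"))
C=cam("wrist",s);T=R.from_rotvec(s["tool_rot"]).as_matrix()
m=mask(im,(5,170,110),(20,255,255));n,l,st,ce=cv2.connectedComponentsWithStats(m)
for i in range(1,n):
    if st[i,4]>30: print(st[i],ce[i].round(1))
# expected grip outline if centred at tool (0,0,51mm): ends at x=+-26, top z=38.5mm
for x in(-26,26): print(x,proj(C,s["position"]+T@[x/1e3,0,.0385]),proj(C,s["position"]+T@[x/1e3,0,.0635]))
```

```text
{'time': 12.35, 'joint_positions': [0.113, 0.12, -0.695, 1.702, 0.079, 1.348, -1.994], 'qd': [-0.0, 0.01, 0.003, 0.005, 0.002, -0.002, -0.006], 'joint_torque': [-0.018, -31.452, -2.369, -31.361, 0.007, -0.083, 0.002], 'position': [0.474, 0.25, 0.301], 'tool_rot': [3.13, 0.27, 0.0], 'ft_force': [0.297, 0.405, 0.049], 'torque': [0.047, -0.033, 0.006], 'grip_force': 0.0, 'grip_width': 0.007}
[299 164  22  50 727] [310.1 188.2]
-26 [315.65491109 329.60375781] [315.43257596 299.92370324]
26 [315.88199866 228.3350838 ] [315.60715008 211.03936915]
```

Run:
```python
from h import *
import pickle
s,im=pickle.load(open("w3.pkl","rb"));C=cam("wrist",s)
m=mask(im,(5,170,110),(20,255,255));m=cv2.morphologyEx(m,cv2.MORPH_OPEN,np.ones((3,3)))
r=cv2.minAreaRect(np.argwhere(m)[:,::-1].astype(np.float32));b=cv2.boxPoints(r)
W=np.array([plane(C,p,.0825)[:2] for p in b]);print(W.mean(0),r)
for j in range(2): d=W[j+1]-W[j];print(np.linalg.norm(d),np.degrees(np.arctan2(d[1],d[0])))
```

```text
[0.47336    0.25417863] ((310.2943420410156, 188.56979370117188), (49.757904052734375, 15.603096961975098), 79.3803482055664)
0.01536166703230324 -69.42103504981245
0.051237016888488474 -159.55894720990946
```

>>> drive_tool(motion=[[[0, 0, 0], [0, 0, -5], 1], [[0, 0, 0], [0, 0, -5.1], 1], [[0, 0, 0], [0, 0, 0], 1], [[0, 0, 0], [0, 0, 0], 1], [[0, 0, 0], [0, 0, 0], 1], [[0, 0, 0], [0, 0, 0], 1], [[0, 0, 0], [0, 0, 0], 1], [[0, 0, 0], [0, 0, 0], 1]])

```text
time: 13.4
position: [0.4742, 0.2498, 0.3002]
tool_rot: [3.094, 0.542, -0.0]
ft_force: [-0.1, 0.6, -0.7]
grip_width: 0.831
grip_force: 0.0
```

Run:
```python
from h import *
s=ctrl.get_state();im=ctrl.get_image("wrist");C=cam("wrist",s);print(s["position"],s["grip_width"])
m=mask(im,(5,170,110),(20,255,255));m=cv2.morphologyEx(m,cv2.MORPH_OPEN,np.ones((3,3)))
r=cv2.minAreaRect(np.argwhere(m)[:,::-1].astype(np.float32));b=cv2.boxPoints(r)
W=np.array([plane(C,p,.0825)[:2] for p in b]);print(W.mean(0),r)
for n,b in (("scene",(240,245,290,290)),("side",(250,175,285,210))):
    m=mask(ctrl.get_image(n),(5,180,120),(18,255,255),b);ys,xs=np.nonzero(m);print(n,len(xs),xs.mean() if len(xs) else 0,ys.mean() if len(xs) else 0)
# rest side walls in wrist image: red-brown columns at given rows, at z=.036
hsv=cv2.cvtColor(im,cv2.COLOR_RGB2HSV)
for row in (150,165,180,195):
    c=np.nonzero((hsv[row,:,1]>120)&(hsv[row,:,2]<190)&(np.abs(np.arange(640)-312)<60))[0];print(row,c.min(),c.max())
```

```text
[0.47424783 0.24975565 0.30020303] 0.831169171767759
[0.47331712 0.25469513] ((309.5, 188.0), (48.0, 15.0), 90.0)
scene 131 261.7175572519084 262.8854961832061
side 33 263.2121212121212 188.72727272727272
150 286 343
165 287 343
180 287 342
195 288 342
```

>>> drive_tool(motion=[[[0.1, -0.2, 4], [0, 0, 0], 1], [[0, 0, 4], [0, 0, 0], 1], [[0, 0, 4], [0, 0, 0], 1], [[0, 0, 3], [0, 0, 0], 1], [[0, 0, 2], [0, 0, 0], 1], [[0, 0, 0.9], [0, 0, 0], 1], [[0, 0, 0], [0, 0, 0], -1], [[0, 0, 0], [0, 0, 0], -1], [[0, 0, 0], [0, 0, 0], -1], [[0, 0, 0], [0, 0, 0], -1], [[0, 0, 0], [0, 0, 0], -1], [[0, 0, 0], [0, 0, 0], -1]])

```text
time: 15.05
position: [0.4745, 0.252, 0.1213]
tool_rot: [3.094, 0.542, 0.0]
ft_force: [-0.8, -0.3, 0.0]
grip_width: 0.401
grip_force: 0.0
```

>>> drive_tool(motion=[[[0, 0, 0], [0, 0, 0], -1], [[0, 0, 0], [0, 0, 0], -1], [[0, 0, 0], [0, 0, 0], -1], [[0, 0, 0], [0, 0, 0], -1], [[0, 0, 0], [0, 0, 0], -1], [[0, 0, 0], [0, 0, 0], -1], [[0, 0, 0], [0, 0, 0], -1]])

```text
time: 15.92
position: [0.4747, 0.2516, 0.1212]
tool_rot: [3.094, 0.542, 0.0]
ft_force: [0.5, -2.8, 0.7]
grip_width: 0.157
grip_force: 43.9
```

>>> drive_tool(motion=[[[0, 0, -1], [0, 0, 0], -1], [[0, 0, -2], [0, 0, 0], -1], [[0, 0, -4], [0, 0, 0], -1], [[0, 0, -5], [0, 0, 0], -1], [[0, 0, -4], [0, 0, 0], -1], [[0, 0, -2], [0, 0, 5], -1], [[0, 0, 0], [0, 0, 5.1], -1], [[0, 0, 0], [0, 0, 0], -1]])

```text
time: 16.92
position: [0.4742, 0.2529, 0.3028]
tool_rot: [-3.129, -0.271, -0.003]
ft_force: [0.3, 0.6, -1.3]
grip_width: 0.156
grip_force: 43.8
```

>>> drive_tool(motion=[[[0.2, 2.6, 0], [0, 0, 0], -1], [[0.3, 5, 0], [0, 0, 0], -1], [[0.4, 5.2, 0], [0, 0, 0], -1], [[0.4, 5.2, 0], [0, 0, 0], -1], [[0.4, 5.2, 0], [0, 0, 0], -1], [[0.4, 5.2, 0], [0, 0, 0], -1], [[0.4, 5.2, 0], [0, 0, 0], -1], [[0.3, 5, 0], [0, 0, 0], -1], [[0.1, 2.6, 0], [0, 0, 0], -1], [[0, 0, 0], [0, 0, 0], -1], [[0, 0, 0], [0, 0, 0], -1]])

```text
time: 18.3
position: [0.5732, -0.1464, 0.3013]
tool_rot: [-3.128, -0.273, -0.0]
ft_force: [-0.6, 1.0, -1.2]
grip_width: 0.156
grip_force: 44.4
```

Run:
```python
from h import *
import pickle
s=ctrl.get_state();x=np.array([.985,.172]);y=np.array([-.172,.985]);P=s["position"];T=R.from_rotvec(s["tool_rot"]).as_matrix()
print(P,P[:2]@x,P[:2]@y,T.round(3).tolist(),s["ft_force"],s["torque"],s["grip_width"],s["time"])
im=ctrl.get_image("wrist");pickle.dump((s,im),open("w4.pkl","wb"));C=cam("wrist",s)
m=mask(im,(5,150,90),(22,255,255));n,l,st,ce=cv2.connectedComponentsWithStats(m)
for i in range(1,n):
    if st[i,4]>25: print(st[i],ce[i].round(1))
for X in(-26,26,30,68): print(X,[proj(C,P+T@[X/1e3,0,z]).round(1).tolist() for z in(.0385,.0635,.09)])
print([proj(C,[.599+a*-.172,-.1456+a*.985,.138]).round(1).tolist() for a in(-.024,0,.024)])
```

```text
[ 0.57322121 -0.14644615  0.30134588] 0.539434158907296 -0.24284350412800243 [[0.985, 0.173, -0.0], [0.173, -0.985, 0.002], [0.0, -0.002, -1.0]] [-0.58668794  0.96827365 -1.20821067] [ 0.0657248   0.00792865 -0.02596533] 0.1562104436405613 18.3
[196 111  85   9 380] [242.6 115.2]
[176 112  21   8  99] [187.6 115.4]
[286 121 100   9 258] [343.2 123.1]
[105 123  55  19 220] [138.2 129.5]
[326 131  60  61 325] [366. 166.]
[323 132  29   9  79] [337.3 136.5]
[352 156  10  12  68] [356.4 161.4]
[288 183  15  10  32] [292.2 185.2]
[144 184  23  13  86] [159.2 190. ]
[123 190  17   7  30] [128.7 194.5]
[186 191  98   9 234] [236.8 197.2]
[  0 213   9  16  75] [  3.  222.1]
[ 298  221   31   45 1302] [313.2 244.2]
[269 254   9  36 123] [272.2 266.9]
[351 254   8  30 111] [355.4 265.6]
[269 292   8  17  56] [272.8 300.8]
[351 294   6  14  33] [354.1 299.8]
[ 129  296  355   42 5360] [318.9 327.2]
-26 [[315.6, 329.6], [315.4, 299.9], [315.2, 276.2]]
26 [[315.9, 228.3], [315.6, 211.0], [315.4, 197.5]]
30 [[315.9, 219.7], [315.6, 203.6], [315.4, 191.0]]
68 [[316.1, 130.4], [315.8, 127.3], [315.5, 125.0]]
[[349.2, 174.6], [319.8, 174.6], [290.4, 174.5]]
```

>>> drive_tool(motion=[[[0, 0.3, 1.5], [0, 0, 0], -1], [[0, 0, 1.5], [0, 0, 0], -1], [[0, 0, 1], [0, 0, 0], -1], [[0, 0, 0.5], [0, 0, 0], -1], [[0, 0, 0], [0, 0, 0], -1], [[0, 0, 0], [0, 0, 0], -1]])

```text
time: 19.1
position: [0.5739, -0.1521, 0.2567]
tool_rot: [3.13, 0.268, 0.001]
ft_force: [0.5, -0.0, -0.6]
grip_width: 0.156
grip_force: 44.4
```

>>> drive_tool(motion=[[[0, 0, 0.1], [0, 0, 0], -1], [[0, 0, 0.1], [0, 0, 0], -1], [[0, 0, 0.1], [0, 0, 0], -1], [[0, 0, 0], [0, 0, 0], -1]])

```text
time: 19.6
position: [0.5736, -0.152, 0.2531]
tool_rot: [3.13, 0.268, -0.0]
ft_force: [0.2, -0.3, -1.0]
grip_width: 0.157
grip_force: 44.4
```

>>> drive_tool(motion=[[[0, 0, 0.1], [0, 0, 0], -1], [[0, 0, 0.1], [0, 0, 0], -1], [[0, 0, 0.1], [0, 0, 0], -1], [[0, 0, 0], [0, 0, 0], -1]])

```text
time: 20.1
position: [0.5737, -0.1521, 0.2505]
tool_rot: [3.13, 0.268, 0.0]
ft_force: [0.3, 0.0, 0.9]
grip_width: 0.16
grip_force: 44.4
```

>>> drive_tool(motion=[[[0, 0, 0.1], [0, 0, 0], -1], [[0, 0, 0.1], [0, 0, 0], -1], [[0, 0, 0], [0, 0, 0], -1]])

```text
time: 20.48
position: [0.5736, -0.1522, 0.2482]
tool_rot: [3.13, 0.268, 0.0]
ft_force: [-1.1, -1.3, 1.3]
grip_width: 0.154
grip_force: 44.4
```

>>> drive_tool(motion=[[[0, 0, 0.1], [0, 0, 0], -1], [[0, 0, 0.1], [0, 0, 0], -1], [[0, 0, 0], [0, 0, 0], -1]])

```text
time: 20.85
position: [0.5736, -0.1521, 0.2462]
tool_rot: [3.13, 0.268, 0.0]
ft_force: [-0.8, -0.3, 2.5]
grip_width: 0.158
grip_force: 44.4
```

```bash
python3 -c "
from bench import ctrl
import numpy as np
s=ctrl.get_state();print(s['position'],s['ft_force'],s['torque'])"
```

```text
[ 0.5736339  -0.15211796  0.24616695] [-0.81249749 -0.29409611  2.47271066] [-0.02773503  0.19765889 -0.07731328]
```

The gate yields softly (about 3.5 N over 5 mm), so the nose is on the right side. The crown's axis stands at about 0.1385 m.

>>> drive_tool(motion=[[[0, 0, 0.3], [0, 0, 0], -1], [[0, 0, 0.3], [0, 0, 0], -1], [[0, 0, 0.3], [0, 0, 0], -1], [[0, 0, 0], [0, 0, 0], -1]])

```text
time: 21.35
position: [0.5738, -0.152, 0.2372]
tool_rot: [-3.13, -0.268, -0.0]
ft_force: [0.1, -0.4, 3.4]
grip_width: 0.158
grip_force: 44.4
```

>>> drive_tool(motion=[[[0, 0, 0.3], [0, 0, 0], -1], [[0, 0, 0.3], [0, 0, 0], -1], [[0, 0, 0.2], [0, 0, 0], -1], [[0, 0, 0], [0, 0, 0], -1]])

```text
time: 21.85
position: [0.5721, -0.1523, 0.2281]
tool_rot: [-3.13, -0.267, 0.006]
ft_force: [-4.1, -0.2, 0.9]
grip_width: 0.156
grip_force: 44.4
```

>>> drive_tool(motion=[[[0, 0, 0.2], [0, 0, 0], -1], [[0, 0, 0.2], [0, 0, 0], -1], [[0, 0, 0.2], [0, 0, 0], -1], [[0, 0, 0], [0, 0, 0], -1]])

```text
time: 22.35
position: [0.5746, -0.1515, 0.2231]
tool_rot: [-3.13, -0.269, -0.004]
ft_force: [0.8, -0.2, -0.4]
grip_width: 0.156
grip_force: 44.5
```

>>> drive_tool(motion=[[[0, 0, 0.2], [0, 0, 0], -1], [[0, 0, 0.2], [0, 0, 0], -1], [[0, 0, 0], [0, 0, 0], -1]])

```text
time: 22.72
position: [0.5737, -0.152, 0.219]
tool_rot: [-3.13, -0.268, 0.0]
ft_force: [0.2, 0.5, -0.7]
grip_width: 0.156
grip_force: 44.5
```

>>> drive_tool(motion=[[[0, 0, 0.2], [0, 0, 0], -1], [[0, 0, 0.1], [0, 0, 0], -1], [[0, 0, 0], [0, 0, 0], -1]])

```text
time: 23.1
position: [0.5736, -0.1521, 0.2161]
tool_rot: [3.13, 0.268, -0.0]
ft_force: [-0.2, -0.1, -0.6]
grip_width: 0.158
grip_force: 44.5
```

>>> drive_tool(motion=[[[0, 0, -0.3], [0, 0, 0], -1], [[0, 0, -0.3], [0, 0, 0], -1], [[0, 0, -0.3], [0, 0, 0], -1], [[0, 0, 0], [0, 0, 0], -1]])

```text
time: 23.6
position: [0.5739, -0.1521, 0.2257]
tool_rot: [3.13, 0.268, 0.001]
ft_force: [-1.1, 0.2, -1.2]
grip_width: 0.156
grip_force: 44.5
```

>>> drive_tool(motion=[[[0, 0, -0.2], [0, 0, 0], -1], [[0, 0, -0.2], [0, 0, 0], -1], [[0, 0, 0], [0, 0, 0], -1]])

```text
time: 23.98
position: [0.5737, -0.1521, 0.2295]
tool_rot: [3.13, 0.268, 0.001]
ft_force: [0.2, -0.2, -1.8]
grip_width: 0.157
grip_force: 44.5
```

>>> drive_tool(motion=[[[0, 0, -0.1], [0, 0, 0], -1], [[0, 0, -0.1], [0, 0, 0], -1], [[0, 0, 0], [0, 0, 0], -1]])

```text
time: 24.35
position: [0.5737, -0.152, 0.2313]
tool_rot: [3.13, 0.268, 0.0]
ft_force: [0.1, 0.4, -1.0]
grip_width: 0.157
grip_force: 44.5
```

>>> drive_tool(motion=[[[0, 0, -0.1], [0, 0, 0], -1], [[0, 0, -0.1], [0, 0, 0], -1], [[0, 0, 0], [0, 0, 0], -1]])

```text
time: 24.72
position: [0.5737, -0.1521, 0.2334]
tool_rot: [3.13, 0.268, 0.0]
ft_force: [0.2, -0.2, -1.5]
grip_width: 0.159
grip_force: 44.5
```

>>> drive_tool(motion=[[[0, 0, -0.1], [0, 0, 0], -1], [[0, 0, -0.1], [0, 0, 0], -1], [[0, 0, 0], [0, 0, 0], -1]])

```text
time: 25.1
position: [0.5737, -0.1521, 0.2354]
tool_rot: [3.13, 0.268, 0.0]
ft_force: [0.3, -0.1, -2.1]
grip_width: 0.158
grip_force: 44.5
```

>>> drive_tool(motion=[[[0, 0, -0.1], [0, 0, 0], -1], [[0, 0, -0.1], [0, 0, 0], -1], [[0, 0, 0], [0, 0, 0], -1]])

```text
time: 25.48
position: [0.5734, -0.152, 0.2367]
tool_rot: [-3.13, -0.268, 0.001]
ft_force: [0.3, -0.9, -4.7]
grip_width: 0.156
grip_force: 44.5
```

>>> drive_tool(motion=[[[0, 0, -0.1], [0, 0, 0], -1], [[0, 0, 0], [0, 0, 0], -1], [[0, 0, 0], [0, 0, 0], -1]])

```text
time: 25.85
position: [0.573, -0.1519, 0.2375]
tool_rot: [-3.13, -0.268, 0.003]
ft_force: [1.1, 0.6, -9.1]
grip_width: 0.158
grip_force: 44.5
```

>>> drive_tool(motion=[[[0, 0, -0.05], [0, 0, 0], -1], [[0, 0, 0], [0, 0, 0], -1], [[0, 0, 0], [0, 0, 0], -1], [[0, 0, 0], [0, 0, 0], -1]])

```text
time: 26.35
position: [0.5732, -0.1519, 0.238]
tool_rot: [-3.13, -0.268, 0.002]
ft_force: [1.0, -0.3, -13.6]
grip_width: 0.156
grip_force: 44.7
```

The hook holds against about 12 N of pull, so the gate is shut behind the crown. Now I lower it gently until its bar rests on the crown.

>>> drive_tool(motion=[[[0, 0, 0.5], [0, 0, 0], -1], [[0.3, 0, 0.5], [0, 0, 0], -1], [[0.3, 0, 0.5], [0, 0, 0], -1], [[0, 0, 0.4], [0, 0, 0], -1], [[0, 0, 0.3], [0, 0, 0], -1], [[0, 0, 0], [0, 0, 0], -1]])

```text
time: 27.1
position: [0.5794, -0.1511, 0.2164]
tool_rot: [-3.13, -0.268, 0.001]
ft_force: [-0.5, -0.2, -1.4]
grip_width: 0.161
grip_force: 44.7
```

>>> drive_tool(motion=[[[0, 0, 0.1], [0, 0, 0], -1], [[0, 0, 0.1], [0, 0, 0], -1], [[0, 0, 0], [0, 0, 0], -1]])

```text
time: 27.48
position: [0.5795, -0.1511, 0.2147]
tool_rot: [3.13, 0.268, -0.0]
ft_force: [0.3, -0.0, -1.4]
grip_width: 0.154
grip_force: 44.7
```

>>> drive_tool(motion=[[[0, 0, 0.1], [0, 0, 0], -1], [[0, 0, 0.1], [0, 0, 0], -1], [[0, 0, 0.1], [0, 0, 0], -1], [[0, 0, 0], [0, 0, 0], -1]])

```text
time: 27.98
position: [0.5795, -0.151, 0.2116]
tool_rot: [-3.13, -0.268, 0.0]
ft_force: [0.3, 0.0, -0.7]
grip_width: 0.157
grip_force: 44.7
```

>>> drive_tool(motion=[[[0, 0, 0.1], [0, 0, 0], -1], [[0, 0, 0.05], [0, 0, 0], -1], [[0, 0, 0], [0, 0, 0], -1]])

```text
time: 28.35
position: [0.5795, -0.151, 0.2102]
tool_rot: [3.13, 0.268, -0.0]
ft_force: [-0.0, 0.2, -2.0]
grip_width: 0.155
grip_force: 44.7
```

>>> drive_tool(motion=[[[0, 0, 0], [0, 0, 0], -0.3], [[0, 0, 0], [0, 0, 0], -0.3], [[0, 0, 0], [0, 0, 0], 0], [[0, 0, 0], [0, 0, 0], 0], [[0, 0, 0], [0, 0, 0], 0.3], [[0, 0, 0], [0, 0, 0], 0.3], [[0, 0, 0], [0, 0, 0], 0.3], [[0, 0, 0], [0, 0, 0], 0.3]])

```text
time: 29.35
position: [0.5795, -0.151, 0.2103]
tool_rot: [3.13, 0.268, 0.0]
ft_force: [-0.9, 1.1, -0.2]
grip_width: 0.65
grip_force: 0.0
```

>>> drive_tool(motion=[[[0, 0, -1], [0, 0, 0], 0.3], [[0, 0, -2], [0, 0, 0], 0.3], [[0, 0, -3], [0, 0, 0], 0.3], [[0, 0, -4], [0, 0, 0], 0.3], [[-2, 0, -4], [0, 0, 0], 0.3], [[-4, 0, 0], [0, 0, 0], 0.3], [[0, 0, 0], [0, 0, 0], 0.3], [[0, 0, 0], [0, 0, 0], 0.3]])

```text
time: 30.35
position: [0.5209, -0.161, 0.3514]
tool_rot: [3.129, 0.268, 0.003]
ft_force: [0.9, -0.4, -0.5]
grip_width: 0.651
grip_force: 0.0
```

Run:
```python
from h import *
s=ctrl.get_state();print(s["time"],s["position"],s["ft_force"])
P={}
for n in("scene","side","wrist"):
    im=ctrl.get_image(n);cv2.imwrite(f"pics/end_{n}.png",im[:,:,::-1]);m=mask(im,(5,190,130),(18,255,255));k,l,st,ce=cv2.connectedComponentsWithStats(m)
    C=cam(n,s);q=proj(C,[.599,-.1456,.1385])
    print(n,"crown at",q.round(1),[(st[i].tolist(),ce[i].round(1).tolist()) for i in range(1,k) if st[i,4]>15 and np.linalg.norm(ce[i]-q)<70])
    b=mask(im,(105,120,40),(125,255,255));ys,xs=np.nonzero(b);print(" blue",len(xs),xs.min(),xs.max(),ys.min(),ys.max())
```

```text
30.35 [ 0.52086304 -0.16103031  0.35141557] [ 0.85768182 -0.37459016 -0.47131071]
scene crown at [333.2 149.6] [([336, 147, 11, 14, 64], [341.2, 153.5])]
 blue 529 294 337 158 203
side crown at [353.8 197.2] [([349, 197, 7, 12, 44], [351.8, 202.6])]
 blue 321 312 370 196 219
wrist crown at [312.6 106.8] [([310, 114, 16, 41, 423], [316.8, 134.7])]
 blue 6708 141 369 89 127
```

>>> drive_tool(motion=[[[0, 0, 0], [0, 0, 0], 0.3], [[0, 0, 0], [0, 0, 0], 0.3], [[0, 0, 0], [0, 0, 0], 0.3], [[0, 0, 0], [0, 0, 0], 0.3], [[0, 0, 0], [0, 0, 0], 0.3], [[0, 0, 0], [0, 0, 0], 0.3], [[0, 0, 0], [0, 0, 0], 0.3], [[0, 0, 0], [0, 0, 0], 0.3]])

```text
time: 31.5
position: [0.5204, -0.1612, 0.3503]
tool_rot: [3.13, 0.268, -0.0]
ft_force: [-0.3, 0.7, -0.0]
grip_width: 0.65
grip_force: 0.0
```

Run:
```python
from h import *
L=[]
for n in("scene","side"):
    im=ctrl.get_image(n);m=mask(im,(5,190,130),(18,255,255));k,l,st,ce=cv2.connectedComponentsWithStats(m);C=cam(n);q=proj(C,[.599,-.1456,.1385])
    c=[ce[i] for i in range(1,k) if st[i,4]>15 and np.linalg.norm(ce[i]-q)<40][0];print(n,c);L.append((C,c))
print(tri(L))
```

```text
scene [341.234375 153.5     ]
side [351.86956522 202.41304348]
(array([ 0.57512753, -0.15655147,  0.13065362]), [np.float64(0.000531930739716041), np.float64(0.0005319307397160189)])
```

The hook is at rest: its grip sits still on the staple at (0.575, −0.157, 0.131), slightly tilted. The keeper is flat and the gripper is clear, so I'm handing in.

```bash
python3 -c "
from bench import ctrl
print(ctrl.close_job())"
```

```text
the job is handed in; nothing more can be done
None
```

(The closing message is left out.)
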